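# Top up the low bead bowl

## Robot

A 6-joint arm with a two-finger parallel gripper is mounted at the origin on the work surface. World frame = base frame: x ahead of the robot, y to its left, z up, the work surface at z = 0. Lengths are in m, angles in degrees, forces in N, time in s.
With the tool pointing down it reaches from about 0.35 to 1 m from the base axis. Payload 7.1 kg.
Tool frame: the origin (TCP) lies midway between the tips of the shut fingers; the grasp point (between the pads) lies 19 mm behind it; z points along the fingers, y is the line along which they close (so a half turn about z gives the same grasp; the last joint's range is limited). The gripper opens to 85 mm and grips with 20 to 120 N. Pads are 22 mm wide; open, the fingers measure 114 mm over their backs; the gripper's body (76 mm by 85 mm) begins 54 mm behind the grasp point. The pads swing forward as they close: fully open they stand 13 mm farther back than shut.
Start: joints at [68.812, 24.242, 93.386, -0, 62.372, -1.089], TCP at [0.215, 0.587, 0.231] pointing down, gripper open.
Joint ranges: [-172.04, 172.04], [-51.8, 120.97], [4.93, 147.93], [-75.15, 255.16], [6.16, 154.13], [-145.62, 145.62]. Speed limits (degrees/s): [136.94, 136.94, 172.46, 180, 180, 180].

## Interface

Orientations are given as [roll, pitch, yaw] about the fixed x, y, z axes, in that order (R = Rz(yaw) Ry(pitch) Rx(roll)).
In Python, from plant import arm, optics gives the robot as it stands. Calls block until the motion is done:
- arm.move_pose(position, orientation): joint-space move of the TCP to a pose.
- arm.move_straight(position, rot=None, feed=0.15, threshold=None): straight line of the TCP; rot=None keeps the orientation; feed is the mean speed in m/s. With threshold (N) it stops when the force on the tool has changed by that much, and returns True; else False.
- arm.move_j(angles): joint-space move.
- arm.set_gripper(opening, grip_force=None): opening from 0.0 (shut) to 1.0 (fully open); grip_force is the grip in N (None keeps the last); returns when the fingers have stopped.
- arm.hold(seconds).
- arm.inverse_kinematics(position, orientation): joint angles nearest the present ones, or None.
- optics.camera(name): name is "side" or "top" or "wrist"; returns a dict with "color" (384x512x3 uint8, red, green, blue), "mtx" (3x3 intrinsics, pixels), "position" and "orientation" of the camera in the world; the wrist camera has in their place "T_tool_cam" (4x4, takes a point from camera to tool coordinates, whose origin is the TCP and whose axes are the flange's). Camera axes: x right, y up, looking along -z (the intrinsics and any distortion apply to the point x, -y, -z); pixel columns grow to the right and rows downward; lengths in m; the calibration is good to about 2 mm. A picture is of the moment at which its call begins: read the wrist's pose just before it. There is no depth.
A pose or a line that the arm cannot do raises arm.IKError and nothing moves.
- arm.job_done(): hands the job in; it is judged then, once.
Readings, each from a call of its own:
- arm.current_time(): time.
- arm.current_joint_pos(): joint angles.
- arm.current_joint_vel(): joint speeds.
- arm.current_joint_torque(): joint torques, N m.
- arm.current_position(): TCP position.
- arm.current_tcp_rot(): TCP orientation.
- arm.current_contact_force(): force on the tool from outside, world axes, zero at the start.
- arm.current_ft_torque(): the same for the moment, N m.
- arm.current_grip_width(): opening from 0.0 (shut) to 1.0 (fully open).
- arm.current_finger_force(): force on a finger pad.
Only numpy, scipy, OpenCV 4.12 (cv2) and the standard library are available. Lean on these libraries where they do the work, as an engineer would, in place of code of your own. Each camera call takes 0.05 s, during which the arm holds its last target. There are 200 camera calls.

## Task

Two round wooden bowls hold beads for the costume: find the one with fewer beads and, with the scoop, bring it at least three more beads from the wooden tray in one scoopful, without touching any bead with the fingers, spilling any on the table or changing the other bowl. Then set the scoop back upright on its plywood board, and afterwards put the lid squarely on the bowl that you topped up. Leave the pattern weight and the thread spool where they are.

Things in the scene. Friction and masses are not known exactly. Their poses are not given: they have to be found in the camera images.
- tray: fixed oblong wooden bead tray, 250 (its x) x 96 (y) x 48 mm high, walls 6 mm, inner floor 6 mm above the table, inside 238 x 84 mm. At its -x end (nearer the robot) a 60 degree ramp rises inside from the floor at x = -89 mm to the end wall. Origin: centre of the underside. Five beads start near the ramp
- tray_foot (a point): point on the tray's inner floor at the foot of its ramp, mid-width
- bowl_a: one of two identical fixed round dark wooden bowls, 116 mm across the rim, 60 mm high, wall 4 mm, inner floor 7 mm above the table, 108 mm inside at the rim. Origin: centre of the underside. One bowl starts with three beads, the other with one: which is which varies
- bowl_b: the other bowl, identical to bowl_a
- bowl_a_mid (a point): point on bowl_a's axis, 18 mm above the table
- bowl_b_mid (a point): point on bowl_b's axis, 18 mm above the table
- bead0: glazed white ceramic bead, a 22 mm ball with a dark thread hole, starts in the tray. Origin: its centre
- bead1: glazed white ceramic bead, a 22 mm ball with a dark thread hole, starts in the tray. Origin: its centre
- bead2: glazed white ceramic bead, a 22 mm ball with a dark thread hole, starts in the tray. Origin: its centre
- bead3: glazed white ceramic bead, a 22 mm ball with a dark thread hole, starts in the tray. Origin: its centre
- bead4: glazed white ceramic bead, a 22 mm ball with a dark thread hole, starts in the tray. Origin: its centre
- stock0: glazed white ceramic bead, a 22 mm ball with a dark thread hole, starts in one of the bowls. Origin: its centre
- stock1: glazed white ceramic bead, a 22 mm ball with a dark thread hole, starts in one of the bowls. Origin: its centre
- stock2: glazed white ceramic bead, a 22 mm ball with a dark thread hole, starts in one of the bowls. Origin: its centre
- stock3: glazed white ceramic bead, a 22 mm ball with a dark thread hole, starts in one of the bowls. Origin: its centre
- scoop: open-fronted aluminium scoop, 140 g, mouth towards its -x (roughly the robot). Pan 68 mm wide (y), floor 2 mm thick, from the lip at x = -45 to the back wall at x = +38 mm; side walls 30 mm high from x = -30; behind the lip a ridge 3.5 mm high retains beads when level. Upright dark handle at x = +48 mm, 24 (x) by 14 mm (y), 106 mm high. Origin: underside, mid-width, 45 mm behind the lip
- scoop_grip (a point): point in the handle, 84 mm above the scoop's underside, to be pinched across the scoop's y
- scoop_pan (a point): middle of the space over the scoop's floor, 13 mm above its underside
- scoop_lip (a point): middle of the scoop's front lip, at its underside
- board: fixed plywood board, 150 x 110 x 8 mm, on which the scoop starts and belongs. Origin: centre of the underside (top at 8 mm)
- lid: loose round aluminium lid, 120 g, lying right side up: disc 124 mm across, 5 mm thick, under it a 92 mm plug, 6 mm high, that goes inside a bowl's rim; on top a black knob 24 mm across, gripped from 17 to 45 mm above the origin. Origin: centre of the plug's underside; on a bowl it lies 54 mm above the table
- lid_knob (a point): centre of the lid's knob, 34 mm above the lid's origin
- weight: bystander: dark steel pattern weight, disc 48 mm across and 28 mm high. Origin: underside
- spool: bystander: thread spool, 32 mm across and 38 mm high. Origin: underside
Mind the look-alikes: they are no part of the job. What is shaped like the bowl_b but orange or red is not meant.

How it is judged:
By the outcome, as a careful person would: the job done as asked, in the order asked, and still so for the second after the job is handed in, with the robot touching nothing.
It also fails if it takes over 72 s, if anything falls off the work surface, if the arm or the gripper's body presses on something with over 40 N, if the wrist force passes 120 N, or if a joint passes its speed limit or range.

## Working session

There is one attempt and no reset: what is moved stays moved. The work goes in short steps, each a Python script; the robot and the scene stay as the last script left them, time stands still between calls to the robot, and variables do not carry over. Pictures are saved under pics/ and viewed, at most 10 in all, crops included, and the job is handed in when it is done.

```bash
mkdir -p pics; ls
python3 - <<'E'
from plant import arm, optics
import cv2, numpy as np
for n in ("top","side"):
    c=optics.camera(n); print(n,c["mtx"].tolist(),c["position"],c["orientation"],[k for k in c])
    cv2.imwrite(f"pics/{n}0_raw.png",c["color"][:,:,::-1])
    cv2.imwrite(f"pics/{n}0.png",cv2.resize(c["color"][:,:,::-1],(800,600),interpolation=cv2.INTER_CUBIC))
    for k in c:
        if k not in("color","mtx"): print(k,c[k])
print(arm.current_position(),arm.current_tcp_rot(),arm.current_time())
E
```

```text
pics
top [[499.46229073446545, 0.0, 258.16407354402907], [0.0, 499.46229073446545, 197.20554937169092], [0.0, 0.0, 1.0]] [0.3463068  0.02180442 1.46820678] [  6.52654438  -0.10542164 -91.44330075] ['color', 'mtx', 'position', 'orientation']
position [0.3463068  0.02180442 1.46820678]
orientation [  6.52654438  -0.10542164 -91.44330075]
side [[440.9034881953645, 0.0, 255.43999433485635], [0.0, 440.9034881953645, 191.28695235176957], [0.0, 0.0, 1.0]] [ 0.27969829 -0.6767059   0.89564597] [ 42.49497485   0.4553635  -19.32222   ] ['color', 'mtx', 'position', 'orientation']
position [ 0.27969829 -0.6767059   0.89564597]
orientation [ 42.49497485   0.4553635  -19.32222   ]
[0.21459591 0.58648756 0.23060396] [-1.7992002e+02  4.6311119e-04  1.5989997e+02] 0.1
```

View pics/top0.png

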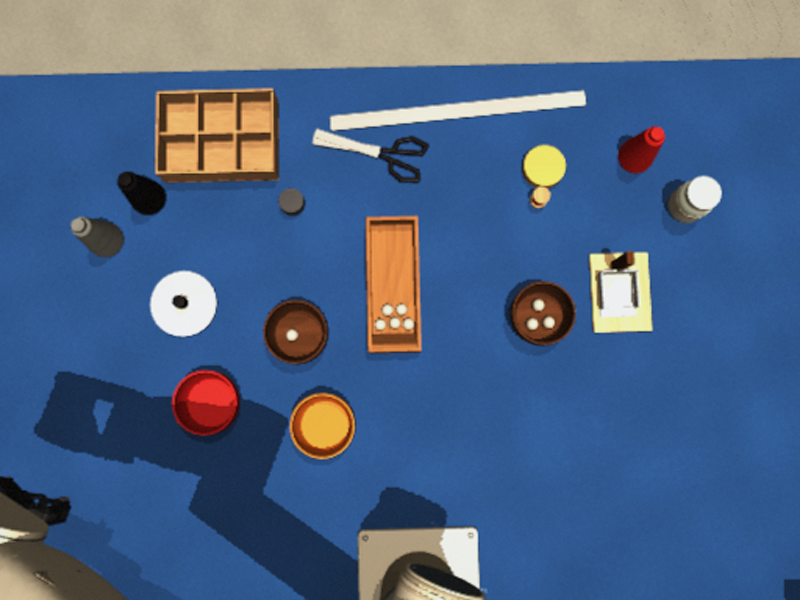

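View pics/side0.png

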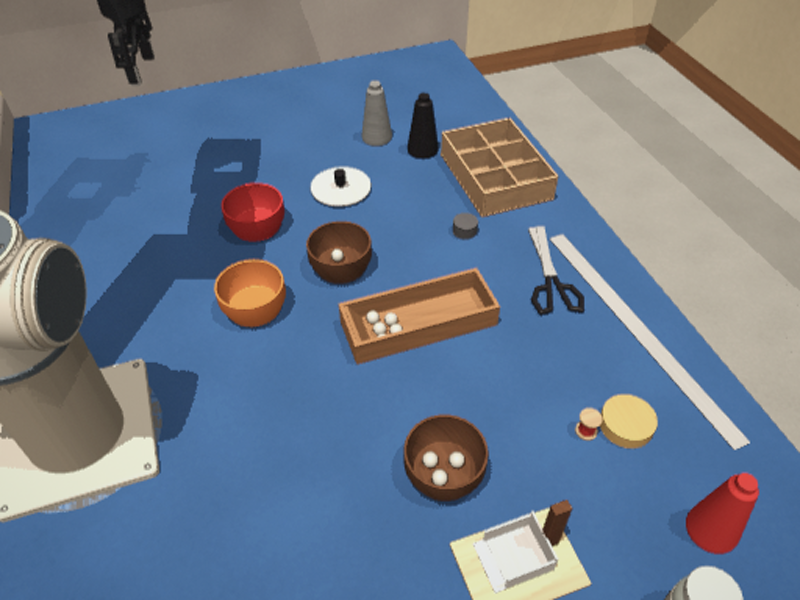

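The top view shows the left dark bowl (296,331) with one bead and the right dark bowl (543,313) with three. The tray's beads are at (380–408, 310–325), the scoop handle at (624,260) and the lid knob at (180,301). The side view shows the same bowls at (340,243) and (446,450), the knob at (340,175) and the handle top at (563,507).

```bash
cat > h.py <<'E'
import numpy as np, cv2
from scipy.spatial.transform import Rotation as R
CAL={"top":([[499.46229,0,258.16407],[0,499.46229,197.20555],[0,0,1]],[.3463068,.02180442,1.46820678],[6.52654438,-.10542164,-91.44330075]),
"side":([[440.90349,0,255.43999],[0,440.90349,191.28695],[0,0,1]],[.27969829,-.6767059,.89564597],[42.49497485,.4553635,-19.32222])}
def ray(cam,px,s=512/800):
    """cam = name or (K,pos,Rmat); px in the enlarged picture"""
    K,p,o = CAL[cam] if isinstance(cam,str) else cam
    M = R.from_euler('xyz',o,degrees=True).as_matrix() if np.ndim(o)==1 else o
    u=(np.array(px,float)+.5)*s-.5; K=np.array(K)
    d=M@np.array([(u[0]-K[0,2])/K[0,0],-(u[1]-K[1,2])/K[1,1],-1])
    return np.array(p,float),d/np.linalg.norm(d)
def onz(cam,px,z,s=512/800):
    p,d=ray(cam,px,s); return p+d*(z-p[2])/d[2]
def tri(obs):
    A=np.zeros((3,3));b=np.zeros(3)
    for o in obs:
        p,d=ray(*o);P=np.eye(3)-np.outer(d,d);A+=P;b+=P@p
    x=np.linalg.solve(A,b)
    return x,max(np.linalg.norm((np.eye(3)-np.outer(r[1],r[1]))@(x-r[0])) for r in (ray(*o) for o in obs))
def project(cam,X,s=512/800):
    K,p,o=CAL[cam] if isinstance(cam,str) else cam
    M = R.from_euler('xyz',o,degrees=True).as_matrix() if np.ndim(o)==1 else o
    c=M.T@(np.array(X)-p); K=np.array(K)
    return (np.array([K[0,0]*c[0]/-c[2]+K[0,2],K[1,1]*-c[1]/-c[2]+K[1,2]])+.5)/s-.5
E
python3 - <<'E'
from h import *
np.set_printoptions(precision=4,suppress=True)
for n,t,s in [("handle",(624,259),(563,507)),("knob",(180,301),(340,173)),("spooltop",(541,193),(590,414))]:
    print(n,*tri([("top",t),("side",s)]))
for n,t,z in [("bowlA",(296,331),.06),("bowlB",(543,313),.06),("lid",(183,303),.011),("weight",(291,201),.028),("yellow",(545,165),.03)]: print(n,onz("top",t,z))
for p in [(367,217),(418,217),(421,351),(368,352)]: print("tray",onz("top",p,.048))
for p in [(590,254),(648,253),(652,331),(594,332)]: print("board",onz("top",p,.008))
for p in [(380,324),(395,323),(408,324),(388,310),(402,310)]: print("bead",onz("top",p,.017))
from plant import arm,optics
c=optics.camera("wrist");print(c["mtx"],c["T_tool_cam"],[k for k in c])
E
```

```text
handle [ 0.5849 -0.3797  0.1011] 0.003890040535718732
knob [0.5325 0.4251 0.0463] 0.00029020066019359603
spooltop [ 0.7177 -0.246   0.046 ] 0.0016086138429164606
bowlA [0.471 0.211 0.06 ]
bowlB [ 0.4926 -0.2375  0.06  ]
lid [0.5335 0.4294 0.011 ]
weight [0.7202 0.2224 0.028 ]
yellow [ 0.7775 -0.2597  0.03  ]
tray [0.6811 0.0788 0.048 ]
tray [ 0.6788 -0.0158  0.048 ]
tray [ 0.4299 -0.0145  0.048 ]
tray [0.4305 0.082  0.048 ]
board [ 0.6084 -0.3415  0.008 ]
board [ 0.6076 -0.4518  0.008 ]
board [ 0.4589 -0.4503  0.008 ]
board [ 0.4598 -0.3412  0.008 ]
bead [0.484  0.0599 0.017 ]
bead [0.4852 0.0318 0.017 ]
bead [0.4827 0.0076 0.017 ]
bead [0.51   0.0443 0.017 ]
bead [0.5093 0.0181 0.017 ]
[[334.8782   0.     258.6328]
 [  0.     334.8782 197.489 ]
 [  0.       0.       1.    ]] [[-0.0003  0.9483  0.3174  0.0813]
 [ 1.      0.0004 -0.0003 -0.0008]
 [-0.0004  0.3174 -0.9483 -0.1419]
 [ 0.      0.      0.      1.    ]] ['color', 'mtx', 'T_tool_cam']
```

```bash
cat >> h.py <<'E'
def wcam(name,px=None):
    d=np.load(f"pics/{name}.npz"); T=d["T"]; M=R.from_euler('xyz',d["rot"],degrees=True).as_matrix()
    return d["K"],d["pos"]+M@T[:3,3],M@T[:3,:3]
def wshot(name):
    from plant import arm,optics
    pos=arm.current_position();rot=arm.current_tcp_rot();c=optics.camera("wrist")
    np.savez(f"pics/{name}.npz",pos=pos,rot=rot,K=c["mtx"],T=c["T_tool_cam"])
    cv2.imwrite(f"pics/{name}_raw.png",c["color"][:,:,::-1])
    cv2.imwrite(f"pics/{name}.png",cv2.resize(c["color"][:,:,::-1],(800,600),interpolation=cv2.INTER_CUBIC))
E
python3 - <<'E'
from h import *; from plant import arm
for i,p in enumerate([(.55,.40,.28),(.55,.20,.28),(.55,.03,.28),(.57,-.28,.28),(.57,-.40,.28)]):
    (arm.move_pose)(p,[180,0,0]); wshot(f"w{i}"); print(arm.current_time(),arm.current_position(),arm.current_joint_pos())
E
```

```text
2.1 [0.54952656 0.40041733 0.27988008] [3.50733960e+01 2.62971832e+01 8.33924663e+01 7.34569029e-03
 7.03244092e+01 1.24993911e+02]
2.9667 [0.55038968 0.20143168 0.28021494] [1.89252939e+01 1.79454334e+01 9.58965528e+01 2.74983793e-02
 6.61052619e+01 1.08853238e+02]
3.7333 [0.55041745 0.03160472 0.2800075 ] [2.03150148e+00 1.48877961e+01 1.00171859e+02 3.63848401e-02
 6.49237359e+01 9.19449003e+01]
4.9667 [ 0.57040201 -0.27837515  0.28002311] [-2.70984101e+01  2.22779758e+01  8.95778751e+01  2.31723580e-02
  6.81585200e+01  6.27954825e+01]
5.5667 [ 0.5702005  -0.39908761  0.27979694] [-3.59774945e+01  2.77509315e+01  8.10891345e+01  2.28128113e-02
  7.11989780e+01  5.39753910e+01]
```

View pics/w4.png

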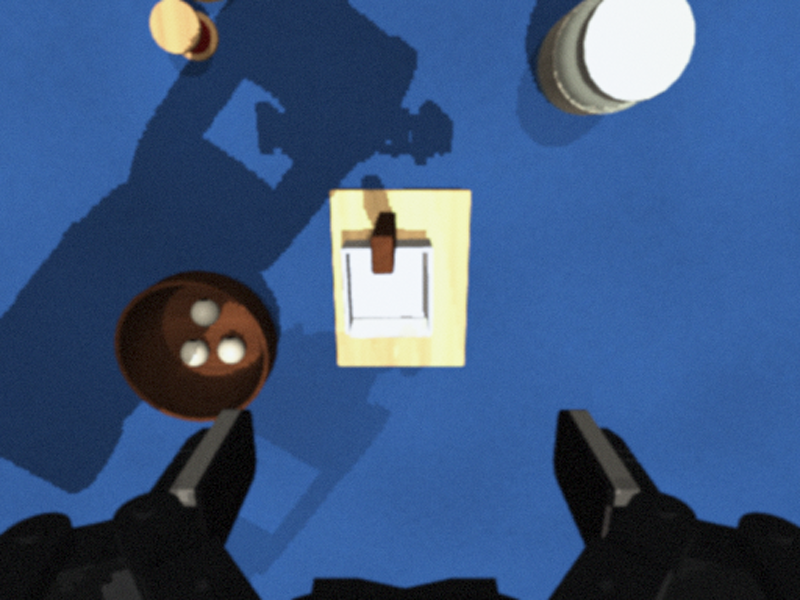

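View pics/w3.png

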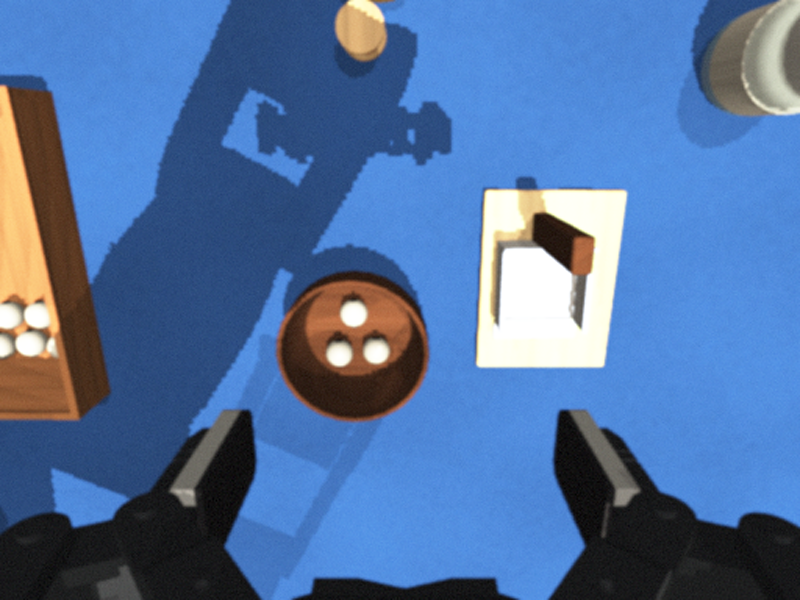

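View pics/w1.png

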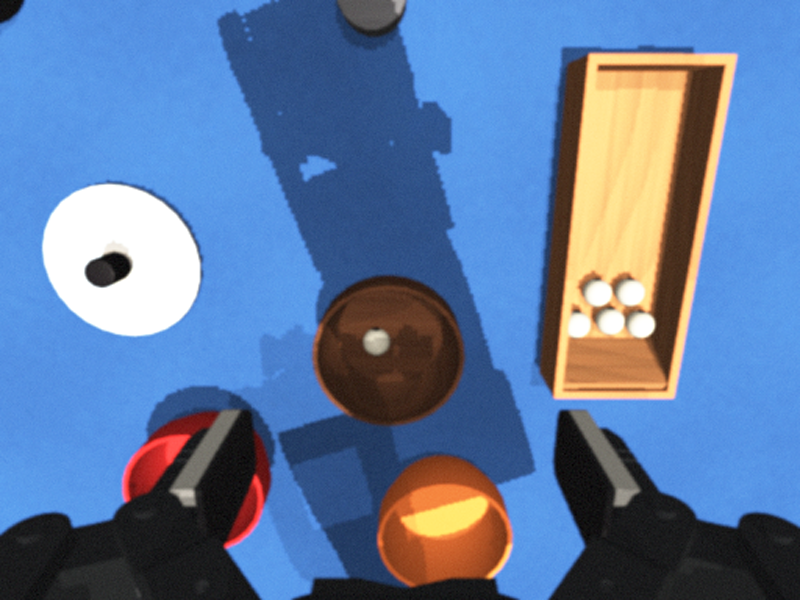

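View pics/w2.png

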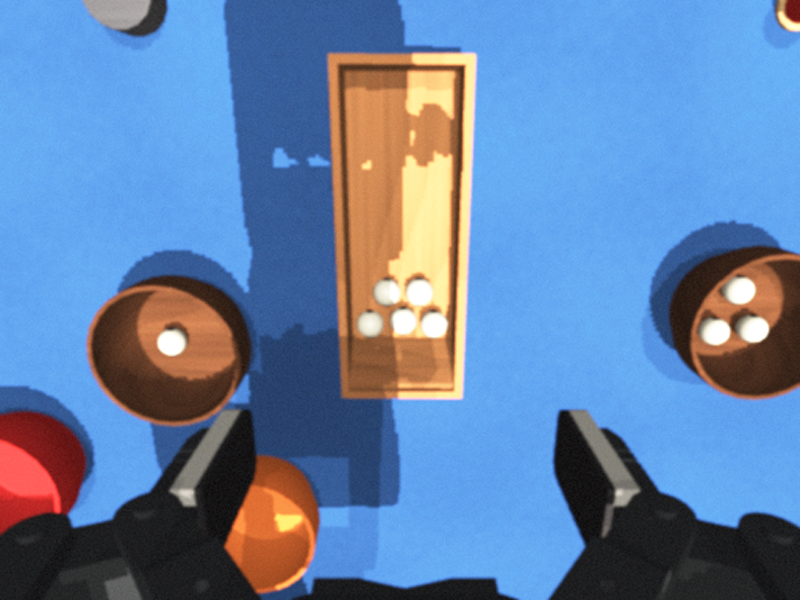

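w4 and w3 show the scoop on its board, with the handle-top face at (383,256) in w4 and (582,256) in w3. The tray rim in w2 spans (329,55)–(476,55)–(463,398)–(342,398). The bowl with one bead has its rim centred at about (389,350) in w1, with the knob top at (100,272). I'll view one enlarged composite for detail.

Run:
```python
from h import *
def crop(n,x,y,w,h,k): return cv2.resize(cv2.imread(f"pics/{n}_raw.png")[y:y+h,x:x+w],(w*k,h*k),interpolation=cv2.INTER_CUBIC)
# raw crops 4x ; w4 scoop and w3 scoop
a=crop("w4",200,110,100,136,4); b=crop("w3",295,110,100,136,4)
cv2.imwrite("pics/c1.png",np.hstack([a,b]))
```

```text
(no output)
```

View pics/c1.png

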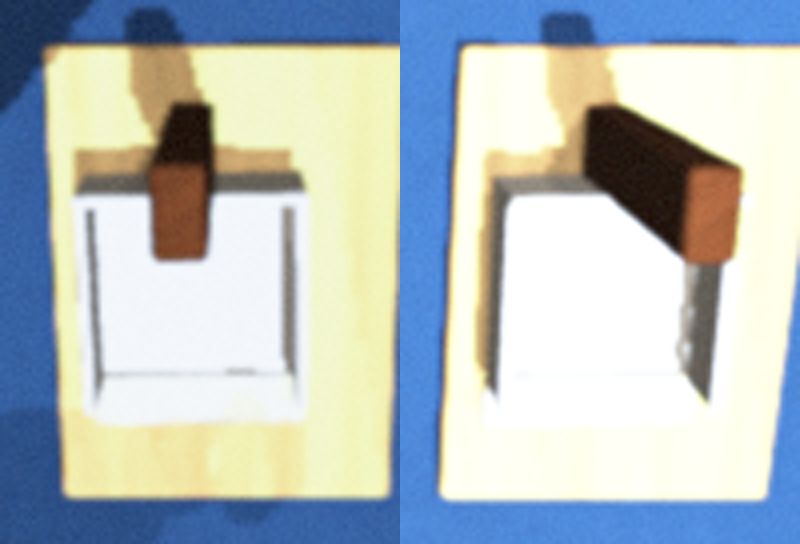

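The composite shows the handle-top face centred at (181,212) in the left crop and (711,215) in the right. The lip edge runs (88,423)–(303,418), so the scoop's yaw is about +1°.

Run:
```python
from h import *
np.set_printoptions(precision=4,suppress=True)
W=[wcam(f"w{i}") for i in range(5)]
c4=lambda X,Y:(200+(X+.5)/4-.5,110+(Y+.5)/4-.5); c3=lambda X,Y:(295+(X-400+.5)/4-.5,110+(Y+.5)/4-.5)
print("handle top",*tri([(W[4],c4(181,212),1),(W[3],c3(711,215),1)]))
print("board TL",*tri([(W[4],c4(46,47),1),(W[3],c3(461,46),1)]),"BL",*tri([(W[4],c4(66,497),1),(W[3],c3(441,498),1)]))
print("lip L,R",onz(W[4],c4(88,423),.0085,1),onz(W[4],c4(303,418),.0085,1))
print("back",onz(W[4],c4(77,193),.038,1),onz(W[4],c4(308,190),.038,1))
# tray rim corners, bowlA rim, knob
for a in [(329,54),(476,54),(463,398),(342,398)]: print("tray w2",onz(W[2],a,.048))
for a in [(566,56),(736,54),(675,398),(555,398)]: print("tray w1",onz(W[1],a,.048))
print("bead tops h", [tri([(W[2],p),(W[1],q)])[0] for p,q in [((370,323),(578,325)),((403,321),(611,321)),((434,324),(642,324)),((387,292),(597,292)),((419,292),(630,292))]])
# rims: fit circle centre (x,y,z) from extreme points (l,r,t,b) in views
from scipy.optimize import least_squares
t=np.linspace(0,2*np.pi,400)
def rim(c):return np.c_[c[0]+.058*np.cos(t),c[1]+.058*np.sin(t),np.full(400,c[2])]
def ext(cam,c):
    P=np.array([project(cam,X) for X in rim(c)]);return np.r_[P[:,0].min(),P[:,0].max(),P[:,1].min(),P[:,1].max()]
def fit(obs,x0):
    f=lambda c:np.concatenate([(ext(W[i],c)-o)[~np.isnan(o)] for i,o in obs])
    r=least_squares(f,x0);return r.x,r.fun
n=np.nan
print("bowlA",fit([(1,np.array([314,464,n,424.])),(2,np.array([88,n,n,425.]))],[.471,.211,.06]))
print("bowlB",fit([(3,np.array([277,430,n,420.])),(4,np.array([115,n,n,420.]))],[.49,-.237,.06]))
# lid disc and knob in w0/w1: threshold
for i in (0,1):
    im=cv2.imread(f"pics/w{i}_raw.png").astype(int); m=(im.min(2)>200).astype(np.uint8)
    k,l,s,ce=cv2.connectedComponentsWithStats(m)
    j=1+np.argmax(s[1:,4]); pts=cv2.convexHull(np.argwhere(l==j)[:,::-1].astype(np.int32)); e=cv2.fitEllipse(pts)
    x,y,w,h=s[j,:4]; sub=(im[y:y+h,x:x+w].max(2)<70).astype(np.uint8); k2,l2,s2,ce2=cv2.connectedComponentsWithStats(sub)
    hull=cv2.fillConvexPoly(np.zeros(m.shape,np.uint8),pts,1)[y:y+h,x:x+w]
    best=[(s2[q],ce2[q]+[x,y]) for q in range(1,k2) if hull[l2==q].all() and s2[q][4]>30]
    print("lid",i,e,onz(W[i],e[0],.011,1),best)
cv2.imwrite("pics/c2.png",np.hstack([cv2.resize(cv2.imread(f"pics/w{i}_raw.png")[a:a+120,b:b+130],(390,360),interpolation=cv2.INTER_CUBIC) for i,a,b in((0,100,170),(1,100,10))]))
```

```text
handle top [ 0.5819 -0.3875  0.1093] 0.0001855620506272316
board TL [ 0.6101 -0.3421  0.0019] 0.00030668780878105736 BL [ 0.4596 -0.3424  0.0043] 4.261117515693791e-05
lip L,R [ 0.4884 -0.3513  0.0085] [ 0.4902 -0.4225  0.0085]
back [ 0.5718 -0.3542  0.038 ] [ 0.5727 -0.4213  0.038 ]
tray w2 [0.6811 0.0795 0.048 ]
tray w2 [ 0.6811 -0.0158  0.048 ]
tray w2 [ 0.4319 -0.0162  0.048 ]
tray w2 [0.4318 0.0805 0.048 ]
tray w1 [0.6801 0.0955 0.048 ]
tray w1 [ 0.6812 -0.0145  0.048 ]
tray w1 [ 0.4319 -0.0158  0.048 ]
tray w1 [0.4319 0.0801 0.048 ]
bead tops h [array([0.4849, 0.0587, 0.0208]), array([0.4872, 0.0318, 0.02  ]), array([0.4849, 0.0065, 0.0208]), array([0.5108, 0.0447, 0.0164]), array([0.5114, 0.0189, 0.0183])]
bowlA (array([0.4702, 0.2124, 0.0556]), array([-1.419 ,  0.8453,  0.5222,  0.5704, -0.5224]))
bowlB (array([ 0.4951, -0.2408,  0.0573]), array([-0.4565,  0.2347,  0.0668,  0.2214, -0.0671]))
lid 0 ((234.8553924560547, 165.35267639160156), (96.42996978759766, 99.06608581542969), 114.59521484375) [0.5361 0.4294 0.011 ] [(array([ 41,  44,  17,  20, 228], dtype=int32), array([235.5044, 169.8026]))]
lid 1 ((77.30425262451172, 165.9049835205078), (89.84452819824219, 106.69725799560547), 128.36257934570312) [0.5364 0.4283 0.011 ] [(array([ 28,  44,  28,  21, 420], dtype=int32), array([ 68.731 , 171.9786]))]
```

View pics/c2.png

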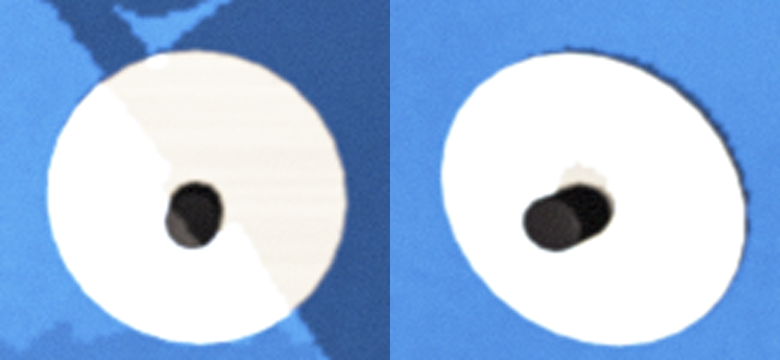

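The lid crops show the disc fully lit, with the knob top at (193,220) and (553,223). This agrees with the lid centre of about (0.536, 0.429). Next I'll check reachability, then pick up the scoop.

```bash
cat >> h.py <<'E'
OFF=np.array([.093,0,.065])
def lip(L,th,yaw=0):
    """TCP pose that puts the scoop's lip at L with lip-up pitch th"""
    r=R.from_euler('xyz',[0,th,yaw],degrees=True)
    return np.array(L)+r.apply(OFF),[180,th,yaw]
BA=np.array([.4702,.2118]); FOOT=.4675; TY=.032; FL=.006
E
python3 - <<'E'
from h import *; from plant import arm
for L,t,y in [([.534,TY,.12],0,0),([.45,TY,.2],20,0),([.5,.21,.2],15,0),([.48,.212,.055],-60,0),([.48,.212,.06],-70,0),([.48,.212,.055],-60,20),([.48,.212,.055],-60,-20)]:
    p,o=lip(L,t,y); q=arm.inverse_kinematics(p,o); print(p,t,y,None if q is None else np.round(q))
arm.set_gripper(.6)
arm.move_pose([.582,-.3875,.15],[180,0,.5]); arm.move_straight([.582,-.3875,.073],feed=.12)
print(arm.current_position(),arm.current_contact_force())
arm.set_gripper(0,100); print(arm.current_grip_width(),arm.current_finger_force(),arm.current_contact_force())
arm.move_straight([.582,-.3875,.2],feed=.15); print(arm.current_contact_force(),arm.current_ft_torque(),arm.current_grip_width(),arm.current_time())
E
```

```text
[0.627 0.032 0.185] 0 0 [ 2. 28. 95. -0. 58. 92.]
[0.55962272 0.032      0.22927215] 20 0 [ 2. 29. 89.  1. 82. 92.]
[0.60665434 0.21       0.23871501] 15 0 [ 16.  32.  81.   4.  82. 105.]
[0.47020835 0.212      0.16804036] -60 0 [  43.   28.  139.  229.   51. -101.]
[0.45072785 0.212      0.16962272] -70 0 [ 49.  38. 142. 229.  70. -90.]
[0.47079886 0.20865106 0.16804036] -60 20 [ 25.  28. 144. 186.  52. -91.]
[0.47079886 0.21534894 0.16804036] -60 -20 None
[ 0.58255447 -0.387965    0.07386465] [ 0.25675373 -0.6221259   0.41470948]
0.15443865276651217 97.6014769077301 [-0.03338472 -0.17843636  3.52809532]
[ 0.29203965  0.33639467 -1.31417696] [-0.04942032  0.00864584 -0.04683643] 0.15274807448059513 8.8
```

Run:
```python
from h import *; from plant import arm
for y in (-135,-90,-60,-45,45,60,75,90,110,135,180):
    u=R.from_euler('z',y,degrees=True).apply([1,0,0])
    c=np.r_[BA,0]
    out=[]
    for t,z,b in [(15,.13,.0),(-20,.10,.012),(-62,.055,.012)]:
        p,o=lip(c+u*b+[0,0,z],t,y); q=arm.inverse_kinematics(p,o); out.append(None if q is None else [int(v) for v in q])
    print(y,out)
```

```text
-135 [[11, 8, 129, 16, 30, -136], [23, 21, 106, -7, 70, -107], [30, 50, 77, -13, 112, -102]]
-90 [None, [25, 20, 108, -20, 61, -143], [44, 44, 92, -39, 94, -119]]
-60 [[4, 24, 104, 15, 58, 144], None, [51, 38, 107, -57, 78, -122]]
-45 [[6, 27, 98, 13, 63, 134], None, [53, 35, 116, -68, 69, -120]]
45 [[28, 34, 87, -4, 73, 75], [21, 17, 112, 14, 32, 55], [2, 30, 140, 133, 55, -82]]
60 [[32, 32, 89, -7, 71, 65], [21, 18, 112, 21, 35, 35], [-5, 30, 134, 106, 56, -73]]
75 [[35, 30, 93, -10, 68, 55], [20, 18, 111, 25, 40, 17], [-8, 32, 126, 85, 61, -65]]
90 [[39, 28, 97, -12, 64, 45], [20, 18, 110, 26, 46, 2], [-8, 34, 118, 69, 68, -60]]
110 [[42, 24, 104, -16, 57, 31], [20, 19, 109, 25, 53, -15], [-5, 38, 106, 54, 80, -58]]
135 [[43, 18, 114, -20, 48, 12], [20, 20, 108, 20, 61, -36], [0, 43, 93, 39, 93, -60]]
180 [[34, 8, 128, -16, 31, -42], [21, 21, 106, 7, 70, -71], [15, 50, 77, 14, 112, -77]]
```

Run:
```python
from h import *; from plant import arm
f=lambda:np.round(arm.current_contact_force(),2)
p,o=lip([.534,TY,.10],0); arm.move_pose(p,o); print(f(),arm.current_position())
p,o=lip([.534,TY,FL+.012],0); arm.move_straight(p,feed=.12)
p,o=lip([.534,TY,FL-.003],0); hit=arm.move_straight(p,feed=.02,threshold=3); print(hit,f(),arm.current_position(),arm.current_time())
wshot("w5")
```

```text
[ 0.22 -0.87 -0.78] [0.62732795 0.03099492 0.16507709]
True [-0.89  0.82  4.61] [0.6270939  0.03212377 0.07164505] 11.775
```

View pics/w5.png

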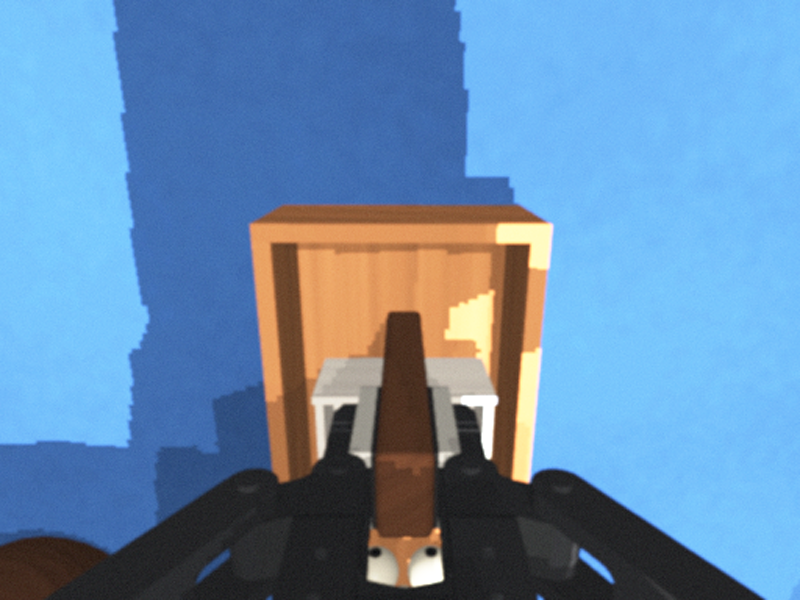

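The scoop stands level and centred in the tray: its back spans columns 313–497 and the beads show below the handle at (385–430,565). I'll scoop now.

Run:
```python
from h import *; from plant import arm
f=lambda:np.round(arm.current_contact_force(),2)
z0=.0716-.065
p,_=lip([FOOT+.002,TY,z0],0); hit=arm.move_straight(p,feed=.07,threshold=15); print(hit,f(),arm.current_position(),arm.current_time())
x0=arm.current_position()[0]-.093
for th in (5,10,15,20,24):
    h=.105*np.sin(np.radians(th))
    p,o=lip([x0+.001-.8*h/np.sqrt(3),TY,z0+.001+h],th); hit=arm.move_straight(p,rot=o,feed=.06,threshold=25); print(th,hit,f(),arm.current_position()-p)
arm.hold(.3)
print(arm.current_tcp_rot(),arm.current_time()); 
p,o=lip([x0-.005,TY,z0+.13],24); arm.move_straight(p,rot=o,feed=.12); arm.hold(.2)
print(f(),arm.current_ft_torque(),arm.current_time(),arm.current_grip_width())
wshot("w6")
from plant import optics
for n in("top","side"): cv2.imwrite(f"pics/{n}6_raw.png",optics.camera(n)["color"][:,:,::-1])
a=cv2.resize(cv2.imread("pics/side6_raw.png")[90:330,180:400],(528,576),interpolation=cv2.INTER_CUBIC)
b=cv2.resize(cv2.imread("pics/top6_raw.png")[130:240,210:290],(272,374),interpolation=cv2.INTER_CUBIC)
b=np.vstack([b,np.zeros((202,272,3),np.uint8)]); cv2.imwrite("pics/c6.png",np.hstack([a,b]))
```

```text
False [ 0.65 -0.46  6.45] [0.56228661 0.03198956 0.07161693] 12.8917
5 False [-1.39  0.43 -2.42] [-5.53013102e-04  2.68382429e-05 -1.04911145e-03]
10 False [ 0.61  0.46 -0.69] [-3.43137216e-04 -2.12263515e-05 -1.01579833e-03]
15 False [-0.09 -0.4  -0.41] [-8.82299546e-04 -2.76234658e-05 -8.34532581e-04]
20 False [-0.68 -0.62 -0.82] [-4.97927298e-04 -1.07250800e-05 -6.25953454e-04]
24 False [ 0.07 -0.6  -1.15] [-4.17736782e-05 -1.24307480e-05 -4.13501105e-04]
[-1.79999257e+02  2.39352633e+01  2.81117036e-03] 14.4417
[ 0.07  0.84 -2.61] [-0.09032426 -0.36451017  0.02964078] 15.5167 0.15390077237874264
```

View pics/c6.png

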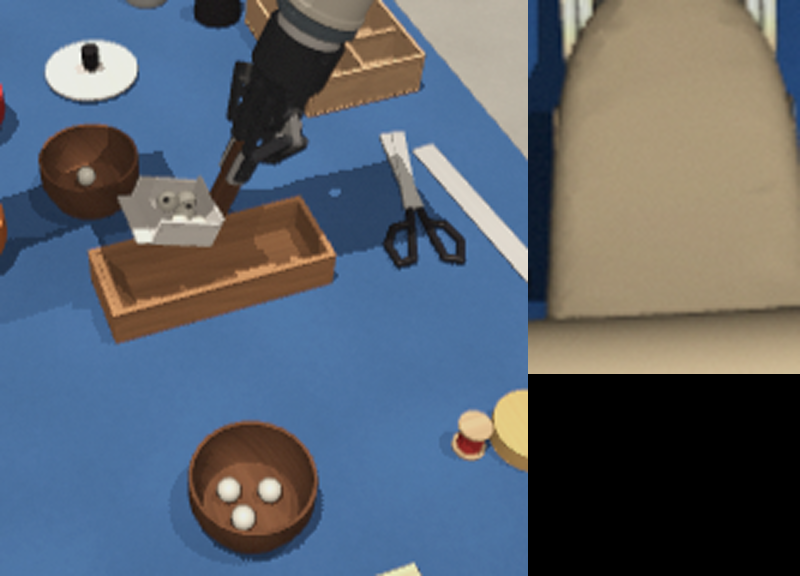

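The tray is empty, beads sit in the raised scoop at about (180,205) in the left panel, and the other bowl's three beads at (230–270,490–517) are untouched. I'll carry the scoop over and pour with the mouth yawed to 135°.

Run:
```python
from h import *; from plant import arm,optics
f=lambda:np.round(arm.current_contact_force(),2)
Ls=np.array([.46,TY,.15]); c=np.r_[BA,0]
for k,(y,t) in enumerate([(35,22),(70,20),(105,18),(135,16)],1):
    a=k/4; L=(1-a)*Ls+a*(c+[0,0,.13]); p,o=lip(L,t,y); arm.move_pose(p,o)
print(arm.current_position(),arm.current_tcp_rot(),arm.current_time(),f())
u=R.from_euler('z',135,degrees=True).apply([1,0,0])
for t,z,b in [(2,.08,.018),(-20,.075,.016),(-35,.066,.016),(-48,.06,.016),(-58,.058,.016),(-66,.057,.016)]:
    p,o=lip(c+u*b+[0,0,z],t,135); print(t,arm.move_straight(p,rot=o,feed=.10 if t>-30 else .06,threshold=20),f(),arm.current_time())
arm.hold(.5); print(arm.current_tcp_rot(),f())
for n in("top","side"): cv2.imwrite(f"pics/{n}7_raw.png",optics.camera(n)["color"][:,:,::-1])
```

```text
[0.39591137 0.2871053  0.16721109] [179.92714071  16.01877463 134.67776947] 17.5833 [-0.13 -0.84 -2.25]
2 False [-0.68 -0.47 -1.94] 18.0333
-20 False [-0.18  0.32 -1.97] 18.7167
-35 False [ 0.31  0.34 -0.73] 19.3083
-48 False [ 0.79  0.06 -1.  ] 19.875
-58 False [ 0.74  0.29 -1.22] 20.3583
-66 False [-0.36  0.48 -0.59] 20.775
[179.97386313 -65.97705768 135.0283353 ] [ 1.2  -0.24 -0.53]
```

```bash
cat >> h.py <<'E'
def look(tag):
    """beads by camera: white-ish round blobs, in world xy at bead height"""
    from plant import optics
    for n in("top","side"):
        im=optics.camera(n)["color"][:,:,::-1]; cv2.imwrite(f"pics/{n}{tag}_raw.png",im)
        for nm,X in [("A",[*BA,.03]),("B",[.4951,-.2408,.03]),("tray",[.5565,.032,.03])]:
            u,v=project(n,X,1); w=np.array([45,80] if nm=="tray" and n=="top" else [75,55] if nm=="tray" else [24,24])//1
            x0,y0=int(u-w[0]),int(v-w[1]); sub=im[y0:y0+2*w[1],x0:x0+2*w[0]].astype(int)
            m=((sub.min(2)>120)&(sub.max(2)-sub.min(2)<70)).astype(np.uint8)
            k,l,s,c=cv2.connectedComponentsWithStats(m)
            print(n,nm,[(int(s[j,4]),(c[j]+[x0,y0]).round().tolist()) for j in range(1,k) if s[j,4]>8])
E
python3 - <<'E'
from h import *; from plant import arm
f=lambda:np.round(arm.current_contact_force(),2)
u=R.from_euler('z',135,degrees=True).apply([1,0,0]); c=np.r_[BA,0]
p,o=lip(c+u*.02+[0,0,.11],-66,135); arm.move_straight(p,feed=.15)
p,o=lip(c+u*.02+[0,0,.15],0,135); arm.move_straight(p,rot=o,feed=.12)
for k,y in enumerate([95,45,0],1):
    p,o=lip(np.array([.49,.2-.19*k,.15]),5,y); arm.move_pose(p,o)
print(f(),arm.current_position(),arm.current_time(),arm.current_ft_torque())
look("8")
E
```

```text
[ 0.08  0.27 -2.11] [ 0.58847268 -0.36813595  0.20652794] 26.175 [-0.04156304 -0.0665342   0.03241264]
top A [(31, [194.0, 202.0]), (30, [179.0, 209.0]), (29, [202.0, 209.0]), (34, [192.0, 214.0]), (32, [184.0, 216.0]), (32, [197.0, 220.0])]
top B [(31, [344.0, 195.0]), (27, [351.0, 206.0]), (29, [341.0, 207.0])]
top tray []
side A [(105, [216.0, 161.0]), (15, [229.0, 163.0])]
side B [(68, [275.0, 293.0]), (68, [292.0, 294.0]), (68, [281.0, 305.0]), (17, [307.0, 308.0])]
side tray [(1149, [324.0, 158.0]), (105, [216.0, 161.0]), (15, [229.0, 163.0]), (16, [299.0, 172.0]), (12, [246.0, 186.0])]
```

Bowl A now holds six beads, bowl B still has three, and the tray is empty. Next I'll return the scoop.

Run:
```python
from h import *; from plant import arm
f=lambda:np.round(arm.current_contact_force(),2)
arm.move_pose([.582,-.3875,.14],[180,0,.5]); arm.move_straight([.582,-.3875,.084],feed=.12)
print(arm.move_straight([.582,-.3875,.071],feed=.02,threshold=4),f(),arm.current_position())
arm.set_gripper(.6); arm.hold(.2)
arm.move_straight([.582,-.3875,.20],feed=.2)
arm.move_pose([.57,-.40,.28],[180,0,0]); wshot("w9")
d=cv2.absdiff(cv2.imread("pics/w9_raw.png"),cv2.imread("pics/w4_raw.png"))[115:245,205:300].max(2)
g=lambda n:cv2.cvtColor(cv2.imread(f"pics/{n}_raw.png"),cv2.COLOR_BGR2GRAY)[105:250,195:310]
a,b=g("w4"),g("w9")
tpl=a[15:115,12:92]; r=cv2.matchTemplate(b,tpl,cv2.TM_CCOEFF_NORMED); print("shift",cv2.minMaxLoc(r)[1],np.array(cv2.minMaxLoc(r)[3])-[12,15],d.mean())
W=wcam("w9"); im=cv2.imread("pics/w9_raw.png").astype(int)[120:190,215:280]
m=(im[:,:,2]-im[:,:,0]>30)&(im[:,:,2]<180)&(im[:,:,2]>95); print("brown top",np.argwhere(m).mean(0)[::-1]+[215,120])
im=cv2.imread("pics/w4_raw.png").astype(int)[120:190,215:280]
m=(im[:,:,2]-im[:,:,0]>30)&(im[:,:,2]<180)&(im[:,:,2]>95); print("before",np.argwhere(m).mean(0)[::-1]+[215,120])
print(arm.current_time(),f())
```

```text
True [0.4  0.42 5.57] [ 0.58252059 -0.38773001  0.07537153]
shift 0.950117290019989 [ 0 -1] 11.914979757085021
brown top [245.43486974 150.99198397]
before [244.85822306 151.58034026]
29.6667 [ 0.59 -0.45 -0.83]
```

Run:
```python
from h import *; from plant import arm
f=lambda:np.round(arm.current_contact_force(),2)
K=[.5362,.4287]
arm.move_pose([*K,.12],[180,0,90]); print(arm.current_time(),np.round(arm.current_joint_pos()))
arm.move_straight([*K,.017],feed=.08,threshold=12); print(f(),arm.current_position())
arm.set_gripper(0,50); print(arm.current_grip_width(),arm.current_finger_force(),f())
zg=arm.current_position()[2]
arm.move_straight([*K,.16],feed=.15); print(f(),arm.current_grip_width())
arm.move_straight([*BA,.16],feed=.2); arm.move_straight([*BA,zg+.054+.012],feed=.12)
hit=arm.move_straight([*BA,zg+.054-.004],feed=.02,threshold=5); print(hit,f(),arm.current_position()-[0,0,zg+.054])
arm.hold(.2); print(arm.current_time())
```

```text
32.6333 [38. 37. 89. -0. 55. 38.]
[ 0.17 -0.   -0.36] [0.53657792 0.42901127 0.01765163]
0.26593681047276757 49.18021738529205 [-0.99 -0.63  5.29]
[ 0.44 -0.07 -1.14] 0.26096684097193534
True [ 0.26 -0.97  4.25] [ 4.70203056e-01  2.11783645e-01 -5.35662355e-05]
38.4083
```

Run:
```python
from h import *; from plant import arm
arm.set_gripper(.6); arm.hold(.2); arm.move_straight([*BA,.2],feed=.15)
arm.move_pose([.55,.20,.28],[180,0,0]); wshot("wa"); arm.move_pose([.55,.33,.28],[180,0,0]); wshot("wb"); print(arm.current_time())
for n in("wa","wb"):
    im=cv2.imread(f"pics/{n}_raw.png").astype(int); m=(im.min(2)>170).astype(np.uint8); W=wcam(n)
    k,l,s,_=cv2.connectedComponentsWithStats(m); u,v=project(W,[*BA,.065],1)
    q=sorted(range(1,k),key=lambda j:-s[j,4])[0]; e=cv2.fitEllipse(cv2.convexHull(np.argwhere(l==q)[:,::-1].astype(np.int32)))
    t=np.linspace(0,6.28,60); P=np.array([project(W,[BA[0]+.062*np.cos(a),BA[1]+.062*np.sin(a),.065],1) for a in t]).astype(np.float32)
    print(n,"seen",e,"expected",cv2.fitEllipse(P),onz(W,e[0],.065,1))
look("b")
```

```text
42.0333
wa seen ((247.29664611816406, 228.49179077148438), (97.52879333496094, 107.05427551269531), 92.12679290771484) expected ((247.6050262451172, 228.8709716796875), (97.99626922607422, 106.96488952636719), 93.43128967285156) [0.47382901 0.21215468 0.065     ]
wb seen ((360.5025329589844, 228.2625732421875), (95.99325561523438, 109.4605712890625), 66.91907501220703) expected ((360.3428955078125, 228.95916748046875), (95.73206329345703, 109.33887481689453), 66.7571792602539) [0.4742215  0.21171004 0.065     ]
top A [(1368, [189.0, 212.0])]
top B [(31, [344.0, 195.0]), (33, [351.0, 206.0]), (31, [341.0, 207.0])]
top tray [(98, [208.0, 212.0])]
side A [(989, [216.0, 155.0])]
side B [(73, [275.0, 293.0]), (73, [292.0, 293.0]), (73, [281.0, 305.0])]
side tray [(866, [216.0, 157.0]), (34, [341.0, 149.0]), (91, [262.0, 182.0])]
```

```bash
python3 -c "
from plant import arm
print(arm.job_done(), arm.current_time())"
```

```text
the job is handed in; nothing more can be done
the job is handed in; nothing more can be done
```

The job is handed in: the bowl that had one bead got five more in a single scoop, the scoop is back on its board within about a pixel of where it started, and the lid sits square and level on that bowl. The other bowl still shows its three beads, the tray is empty, and the last logged robot time was 42 s of the 72 s allowed.

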